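# Pin and raise the telescoping sign mast on a parts stall

### The job

Push the orange-headed pin fully home, so that it fastens the sign mast in its blue fork. Then squeeze the red button on the mast's grip head, pull the mast straight up past its first stop to its second, top stop, and finish while still holding it up there with the button squeezed in. Leave the gauge, the tail lamp and the carton where they are.

Things in the scene. Friction and masses are not known exactly. Their poses are not given: they have to be found in the camera images.
- foot: Foot of the sign stand, screwed to the table: dark steel plate 130 (x) x 110 (y) x 10 mm with a blue upright fork, cheeks 44 mm wide (x), outer faces at y = -27 and +27 mm, tops 72 mm above the table. Origin: centre of the plate's underside, on the mast's axis, at table level; z up. The pin runs along the foot's y axis; the button faces the foot's +y.
- pin_head (a point): Centre of the outer end face of the pin's head, on the foot's -y side, 50 mm above the table. The pin is level and goes in towards the foot's +y. Head: orange handle, diameter 22, length 40 mm, with a steel flange (diameter 28, 5 mm thick) at its inner end; shank 10 mm thick. Home, the flange lies on the fork and this point is 74 mm from the mast's axis; fully out 127 mm.
- pin (a joint): How far the pin is pushed in, m: 0 is out (only in the first cheek), 0.053 is home, where it stops. It slides with about 3 N of friction and stays where it is left.
- sleeve (a joint): How far the aluminium sleeve (diameter 29 mm, top 165 mm above the table) with the lug at its lower end has been lifted out of the fork, m. 0 as found. With the pin home it can rise about 2 mm only; without the pin, pulling the mast lifts it out, which fails the job.
- mast_grip (a point): Centre of the grip head on the mast's top: black block 36 (x) x 40 (y) x 36 mm high in the foot's axes. 186 mm above the table with the mast down; rises with the mast. The -y face is 20 mm from this point; the button is on the +y face, level with this point. Squeeze head and button together from above, one finger on the -y face, one on the button.
- button_face (a point): Centre of the outer face of the red button, 24 mm wide and 26 mm high, on the head's +y side. It stands 6 mm proud of the head when out and 1 mm when squeezed in.
- button (a joint): How far the button is squeezed in, m: 0 is out, 0.005 fully in. Its spring needs about 4 N to start and 8 N fully in. Below about 0.0035 a tooth locks the mast at its stops.
- mast (a joint): How far the mast is drawn out of the sleeve, m: 0 is down, 0.040 the first stop, 0.080 the second stop and end of travel. With the button in it slides freely against a return spring and its weight, 8 to 12 N in all; let go, it is pulled down or locks at a stop.
- gauge: Bystander: loose round black speed gauge, diameter 80 mm, 40 mm high, face up. Origin: centre of its underside.
- tail_lamp: Bystander: loose tail lamp lying on its base, 60 x 84 mm, 40 mm high, steel with a red lens. Origin: centre of its underside.
- carton: Bystander: loose small parts carton, 64 x 78 mm, 30 mm high, with a red band. Origin: centre of its underside.
- card (a point): Centre of the blank yellow card, 90 (y) x 50 (z) x 3 mm (x) in the foot's axes, that hangs from the grip head on its +x side, 36 mm from the mast's axis in x and 30 mm in +y, 36 mm below the grip point. It rises with the mast.
Things that resemble listed ones, but are neither listed nor needed, are in the scene too. Of the things that look like the foot, take the one that is farthest to the robot's left at the start.

How it is judged:
On the way, in this order (a step that is already met when the one before it is completed fails the run):
1. the pin is pushed home while the mast is still down (value of joint pin above 0.05 m and value of joint mast below 0.006 m), for 0.2 s.
2. the button is squeezed in by the fingers while the mast is still down (value of joint button above 0.0035 m and value of joint mast below 0.02 m and contact force between the fingers and button above 2 N), for 0.05 s.
At the end, for the whole second after the job is handed in: For the last second: fingers press the button (over 3 N), at least 3.5 mm in, so that no tooth but the hand carries the mast; mast drawn over 75 of 80 mm, grip point over 260 mm above the table, pin within 3 mm of home, sleeve under 6 mm out of the fork (value of joint mast above 0.075 m and value of joint button above 0.0035 m and contact force between the fingers and button above 3 N and height (world z) of mast_grip above 0.26 m and value of joint pin above 0.05 m and value of joint sleeve below 0.006 m); the arm keeps its last pose, push and grip.
It fails at once if the sleeve is pulled out of the fork (value of joint sleeve above 0.01 m).
It fails at once if the gauge is pushed away (distance of gauge from where it was at the start of the episode above 0.02 m).
It fails at once if the tail lamp is pushed away (distance of tail_lamp from where it was at the start of the episode above 0.02 m).
It fails at once if the carton is pushed away (distance of carton from where it was at the start of the episode above 0.02 m).
It also fails if it takes over 48 s, if anything falls off the work surface, if the arm or the gripper's body presses on something with over 40 N, if the wrist force passes 120 N, or if a joint passes its speed limit or range.

### The arm

A 6-joint arm with a two-finger parallel gripper is mounted at the origin on the work surface. World frame = base frame: x ahead of the robot, y to its left, z up, the work surface at z = 0. Lengths are in m, angles in rad, forces in N, time in s.
With the tool pointing down it reaches from about 0.25 to 0.85 m from the base axis. Payload 12.5 kg.
Tool frame: the origin (TCP) lies at the very end of the fingers, on their centre line; the grasp point (between the pads) lies 19 mm behind it; x points along the fingers, z is the direction in which the jaws open and shut, and the axes are right-handed (so a half turn about x gives the same grasp; the last joint's range is limited). The gripper opens to 93 mm and grips with 3 to 60 N. Pads are 15 mm wide; open, the fingers measure 128 mm over their backs; the gripper's body (75 mm by 188 mm) begins 65 mm behind the grasp point.
Start: joints at [-1.389, 0.351, 1.652, -0, 1.139, -0.085], TCP at [0.145, -0.531, 0.219] pointing down, gripper open.
Joint ranges: [-2.75, 2.75], [-0.79, 2.1], [0.01, 2.65], [-1.57, 4.71], [0.07, 3.14], [-2.87, 2.87]. Speed limits (rad/s): [2.22, 2.22, 2.79, 3.14, 3.14, 3.14].

### API

Orientations are given as [roll, pitch, yaw] about the fixed x, y, z axes, in that order (R = Rz(yaw) Ry(pitch) Rx(roll)).
In Python, from workcell import manip gives the robot as it stands.
- The arm moves only by the tool carry_out, never from a script. Its argument "plan" is a list of rows, each an object with "dp": the shift along the tool's x, y, z in cm, a list of three; "rotation": the turn, a rotation vector about the tool's x, y, z in rad, a list of three; "gripper": the opening in per cent of the stroke, from 0 (shut) to 100 (fully open). In form: [{"dp": [tx, ty, tz], "rotation": [wx, wy, wz], "gripper": gripper}, ...]. A call has 1 to 8 rows; each row shifts and turns the commanded pose from where the row before left it, along the tool's axes as they then stand; what a row does not reach is not made up. A row lasts 1/12 s, in which the tool goes at most 41.7 mm and 7.16 degrees, less where a joint would pass 70% of its speed; a pose out of reach is approached as far as the arm can. A call with a gripper value outside its range is refused whole. The fingers move at their own pace and stop on an object; "newtons" is the grip in N (left out, the last holds). Time passes only in rows, so rows that do not move let the fingers close. It gives the time, the measured TCP pose, the force and the opening at its end, in the units of the state.
- manip.sense(): the state, without advancing time (a new reading comes with each control period).
- manip.read_camera(name): name is "scene" or "top" or "wrist"; returns (picture, depth): 400x640x3 uint8, red, green, blue; 400x640 float32, m along the optical axis (not along the pixel's ray), 0 where there is no reading.
- manip.get_calibration(name): a dict with "fovy" (degrees; the focal length in pixels is half the picture's height over the tangent of half this angle, whatever the lens; pixels are square), "cx", "cy" (the principal point, pixels), "eye" and "rotation" of the camera in the world. Camera axes: x right, y down, z forward; pixel columns grow to the right and rows downward; lengths in m; the calibration is good to about 2 mm. The wrist camera is an equidistant fisheye: a pixel r from the principal point sees the ray r / f radians off the axis. A picture is of the moment at which its call begins: read the wrist's pose just before it. get_calibration takes no time and is no camera call; for the wrist camera it gives the pose at the moment of the call.
- manip.close_job(): hands the job in, once; it reports no verdict.
The state is a dict: "time_s": time; "joint_pos": joint angles; "joint_vel": joint speeds; "effort": joint torques, N m; "tool_pos": TCP position; "eef_rot": TCP orientation; "ft_force": force on the tool from outside, world axes, zero at the start; "wrist_torque": the same for the moment, N m; "finger_gap": finger opening in m.
Only numpy, scipy, OpenCV 4.12 (cv2) and the standard library are available. Lean on these libraries where they do the work, as an engineer would, in place of code of your own. Each camera call takes 0.05 s, during which the arm holds its last target.

## Working session

There is one attempt and no reset: what is moved stays moved. The work goes in short steps, Python scripts to look and compute and a tool call to move; the robot and the scene stay as the last step left them, time stands still between calls to the robot, and variables do not carry over. Pictures are saved under pics/ and viewed, and the job is handed in when it is done.

Besides the shell and the picture viewer there is one more tool, called after ">>>" as name(argument=value, ...), one argument or row to a line, values as JSON. carry_out: Moves the arm, as the interface text tells. Its arguments: {"type":"object","properties":{"plan":{"type":"array","items":{"type":"object","properties":{"dp":{"type":"array","items":{"type":"number"}},"rotation":{"type":"array","items":{"type":"number"}},"gripper":{"type":"number"}}}},"newtons":{"type":"number"}},"required":["plan"]}

```bash
ls; mkdir -p pics; python3 - <<'E'
from workcell import manip
import cv2,numpy as np
s=manip.sense();print(s)
for n in("scene","top"):
    p,d=manip.read_camera(n);cv2.imwrite(f"pics/{n}0.png",p[:,:,::-1]);np.save(f"{n}0.npy",d);np.save(f"{n}0rgb.npy",p)
    print(n,manip.get_calibration(n))
E
```

```text
pics
{'time_s': 0.0, 'joint_pos': array([-1.38858514e+00,  3.51240913e-01,  1.65240964e+00, -1.75792365e-05,
        1.13911275e+00, -8.45721990e-02]), 'joint_vel': array([ 4.41352442e-04, -6.11539256e-04, -1.58301461e-05, -5.76048603e-04,
       -3.86870606e-04,  8.18265658e-04]), 'effort': array([-1.92524654e-03, -4.97326255e+01, -2.85256559e+01,  6.98930444e-02,
        2.57499015e-02, -1.20909240e-04]), 'tool_pos': array([ 0.14496936, -0.53019564,  0.21810436]), 'eef_rot': array([3.07065124, 1.56962556, 1.76664566]), 'ft_force': array([ 0.82865571, -0.52637734,  0.42557528]), 'wrist_torque': array([-0.00371148, -0.01033502,  0.00242207]), 'finger_gap': 0.09319310743930745}
scene {'fovy': 51.893568702217856, 'cx': 313.65016179670533, 'cy': 191.289930227536, 'eye': array([ 0.96820519, -0.64966595,  1.04028704]), 'rotation': array([-2.41850874,  0.01403906,  0.55229027])}
top {'fovy': 47.08387473161911, 'cx': 321.2540514877354, 'cy': 202.7822377587368, 'eye': array([0.29759351, 0.00555532, 1.31664685]), 'rotation': array([-2.93151034,  0.00574599, -1.52107132])}
```

View pics/scene0.png

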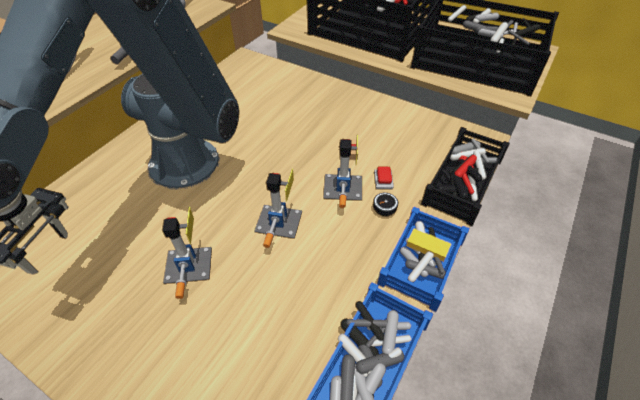

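View pics/top0.png

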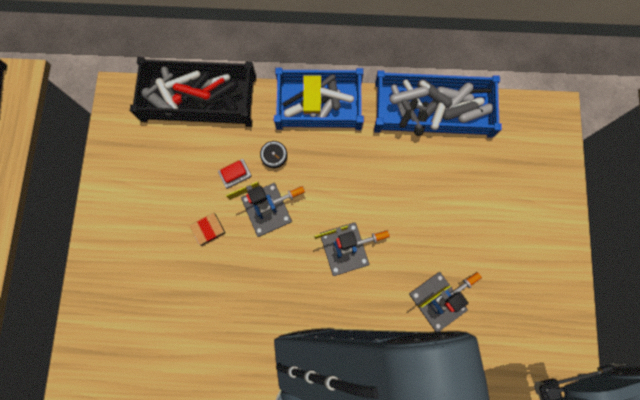

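```bash
cat > h.py <<'E'
import numpy as np,cv2
from scipy.spatial.transform import Rotation as R
from workcell import manip
def cloud(d,c):
    f=200/np.tan(np.radians(c['fovy']/2))
    v,u=np.mgrid[0:400,0:640]
    X=np.stack([(u-c['cx'])/f*d,(v-c['cy'])/f*d,d],-1)
    return X@R.from_euler('xyz',c['rotation']).as_matrix().T+c['eye']
E
python3 - <<'E'
from h import *
for n in("top","scene"):
    d=np.load(n+"0.npy");p=np.load(n+"0rgb.npy");c=manip.get_calibration(n);P=cloud(d,c)
    hsv=cv2.cvtColor(p,cv2.COLOR_RGB2HSV).astype(int)
    np.save(n+"P.npy",P)
    H,S,V=hsv[...,0],hsv[...,1],hsv[...,2]
    work=(P[...,0]>.2)&(P[...,0]<.75)&(np.abs(P[...,1])<.6)&(d>0)
    masks={'orange':(H>5)&(H<16)&(S>190)&(P[...,2]>.03)&(P[...,2]<.07),'plate':(P[...,2]<.016)&(P[...,2]>.004)&(S<90)&(V<140),
     'black':(V<60)&(P[...,2]>.17)&(P[...,2]<.23),'red':(S>170)&((H<5)|(H>175)),'dark mid':(V<70)&(P[...,2]<.06)&(P[...,2]>.03),'yellow':(H>25)&(H<33)&(S>200)&(P[...,2]>.1)}
    for k,m in masks.items():
        nn,l,st,ce=cv2.connectedComponentsWithStats((m&work).astype(np.uint8))
        for i in range(1,nn):
            if st[i,4]>12:
                q=P[l==i];print(n,k,ce[i].round(),st[i,4],'mean',q.mean(0).round(3),'min',q.min(0).round(3),'max',q.max(0).round(3))
for n,(a,b,c,e) in(("top",(170,330,130,260)),("scene",(290,410,120,230))):
    p=np.load(n+"0rgb.npy")[c:e,a:b,::-1]
    cv2.imwrite(f"pics/{n}crop.png",cv2.resize(p,None,fx=4.5,fy=4.5,interpolation=cv2.INTER_CUBIC))
E
```

```text
top orange [297. 194.] 28 mean [0.589 0.094 0.056] min [0.582 0.079 0.052] max [0.598 0.109 0.06 ]
top orange [381. 233.] 18 mean [ 0.489 -0.143  0.059] min [ 0.484 -0.159  0.053] max [ 0.494 -0.127  0.063]
top orange [382. 237.] 27 mean [ 0.476 -0.147  0.058] min [ 0.469 -0.163  0.05 ] max [ 0.483 -0.132  0.065]
top orange [473. 276.] 32 mean [ 0.382 -0.393  0.058] min [ 0.369 -0.409  0.053] max [ 0.392 -0.378  0.064]
top orange [475. 280.] 22 mean [ 0.371 -0.401  0.058] min [ 0.361 -0.415  0.052] max [ 0.381 -0.388  0.063]
top plate [238. 181.] 45 mean [0.628 0.274 0.011] min [0.608 0.241 0.004] max [0.648 0.308 0.016]
top plate [272. 191.] 149 mean [0.603 0.173 0.01 ] min [0.58  0.148 0.004] max [0.629 0.197 0.015]
top plate [267. 218.] 792 mean [0.524 0.18  0.01 ] min [0.47  0.111 0.004] max [0.586 0.259 0.016]
top plate [353. 231.] 112 mean [ 0.498 -0.068  0.01 ] min [ 0.471 -0.092  0.004] max [ 0.521 -0.037  0.016]
top plate [343. 256.] 895 mean [ 0.423 -0.043  0.01 ] min [ 0.369 -0.114  0.004] max [0.489 0.023 0.016]
top plate [429. 288.] 513 mean [ 0.347 -0.285  0.01 ] min [ 
[... 2997 characters left out ...]
an [0.232 0.029 0.218] min [ 0.221 -0.021  0.198] max [0.238 0.084 0.23 ]
scene black [345. 147.] 166 mean [0.556 0.177 0.196] min [0.533 0.161 0.171] max [0.574 0.206 0.21 ]
scene black [273. 182.] 202 mean [ 0.454 -0.052  0.197] min [ 0.43  -0.069  0.172] max [ 0.469 -0.026  0.208]
scene black [171. 228.] 266 mean [ 0.32  -0.315  0.197] min [ 0.294 -0.335  0.171] max [ 0.338 -0.291  0.208]
scene red [384. 175.] 206 mean [0.657 0.28  0.04 ] min [0.623 0.247 0.028] max [0.686 0.323 0.046]
scene dark mid [386. 201.] 156 mean [0.711 0.176 0.042] min [0.684 0.146 0.038] max [0.737 0.202 0.047]
scene dark mid [384. 210.] 65 mean [0.721 0.144 0.037] min [0.681 0.129 0.03 ] max [0.75  0.173 0.046]
```

```bash
python3 - <<'E'
from h import *
from scipy.optimize import least_squares
A={}
for n in("top","scene"):
    P=np.load(n+"P.npy");p=np.load(n+"0rgb.npy");hsv=cv2.cvtColor(p,cv2.COLOR_RGB2HSV).astype(int)
    m=(P[...,2]<.016)&(P[...,2]>.004)&(hsv[...,1]<90)&(hsv[...,2]<140)&(P[...,0]>.45)&(P[...,0]<.64)&(P[...,1]>.1)&(P[...,1]<.265)
    q=P[m][:,:2]; r=cv2.minAreaRect((q*1000).astype(np.float32));print(n,r)
    m=(P[...,2]>.197)&(P[...,2]<.212)&(P[...,0]>.5)&(P[...,0]<.62)&(P[...,1]>.13)&(P[...,1]<.25)&(hsv[...,2]<90)
    q=P[m];print('headtop',q.mean(0),cv2.minAreaRect((q[:,:2]*1000).astype(np.float32)))
    m=(hsv[...,0]>5)&(hsv[...,0]<18)&(hsv[...,1]>170)&(P[...,2]>.025)&(P[...,2]<.07)&(P[...,0]>.55)&(P[...,0]<.65)&(P[...,1]>.05)&(P[...,1]<.14)
    q=P[m];print('pin',len(q),q.mean(0),cv2.minAreaRect((q[:,:2]*1000).astype(np.float32)),cv2.fitLine(q[:,:2].astype(np.float32),cv2.DIST_L2,0,.01,.01).ravel())
E
```

```text
top ((569.9696655273438, 197.5865020751953), (175.00074768066406, 108.06893920898438), 27.42066764831543)
headtop [0.54932286 0.18617689 0.20342131] ((550.301025390625, 185.98402404785156), (36.88013458251953, 39.20231246948242), 26.362428665161133)
pin 87 [0.59534185 0.09465177 0.05853327] ((596.127197265625, 95.21158599853516), (20.22585105895996, 36.79243087768555), 26.537464141845703) [ 0.45317352 -0.89142233  0.59534186  0.09465177]
scene ((572.1260375976562, 195.67251586914062), (171.82220458984375, 110.23733520507812), 26.865360260009766)
headtop [0.55305356 0.18224645 0.2040043 ] ((551.8350830078125, 184.02059936523438), (30.24859619140625, 37.548885345458984), 29.124540328979492)
pin 64 [0.59919155 0.09270086 0.05925454] ((598.52734375, 95.77271270751953), (15.920185089111328, 40.17255783081055), 29.10398292541504) [ 0.42164695 -0.9067601   0.59919155  0.09270086]
```

View pics/topcrop.png

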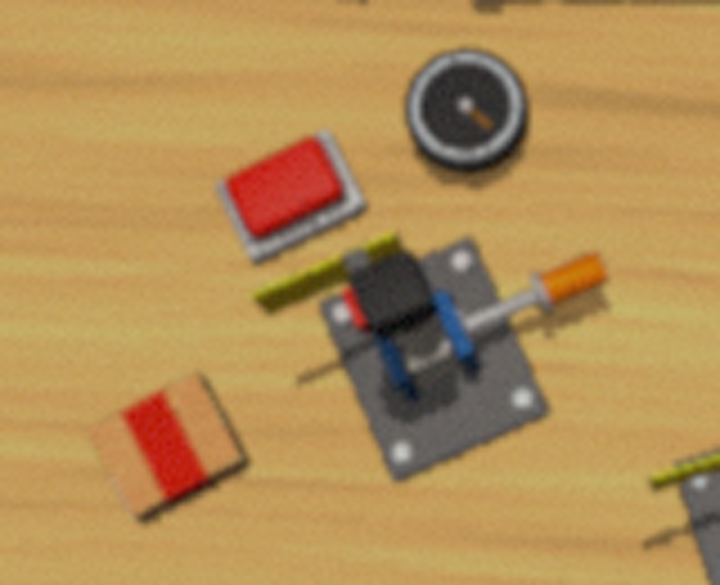

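View pics/scenecrop.png

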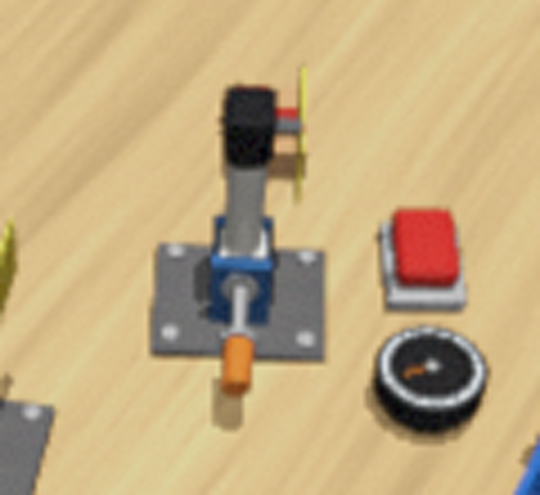

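```bash
cat >> h.py <<'E'
YAW=np.radians(27);AX=np.array([.551,.185])
EX=np.array([np.cos(YAW),np.sin(YAW)]);EY=np.array([-EX[1],EX[0]])
def pose(s=None):
    s=s or manip.sense();return s['tool_pos'],R.from_euler('xyz',s['eef_rot'])
def down(jawang):
    z=np.array([np.cos(jawang),np.sin(jawang),0]);x=np.array([0,0,-1.]);return R.from_matrix(np.stack([x,np.cross(z,x),z],1))
def foot(p): d=np.array(p[:2])-AX;return d@EX,d@EY,p[2]
def world(fx,fy,z): q=AX+fx*EX+fy*EY;return np.array([q[0],q[1],z])
def to(target,Rt,p0=None,R0=None):
    if p0 is None:p0,R0=pose()
    print('dp cm (tool)',(R0.inv().apply(target-p0)*100).round(2),'rotvec',(R0.inv()*Rt).as_rotvec().round(3))
def st():
    s=manip.sense();p,r=pose(s);print('t',s['time_s'],'tcp',p.round(4),'foot mm',np.round(np.array(foot(p))*1000,1),'toolx',r.as_matrix()[:,0].round(3),'jaw deg',np.degrees(np.arctan2(r.as_matrix()[1,2],r.as_matrix()[0,2])).round(1),'F',s['ft_force'].round(1),'gap',round(s['finger_gap'],4),'j',s['joint_pos'].round(2))
E
python3 - <<'E'
from h import *
st();p,r=pose();print(r.as_matrix().round(3))
for a in(27,207): to(world(0,-.16,.28),down(np.radians(a)))
print(foot([.711,.175,0]),world(0,-.16,.28))
E
```

```text
t 0.1 tcp [ 0.145  -0.5302  0.2182] foot mm [-686.5 -453.   218.2] toolx [-0.     0.001 -1.   ] jaw deg -74.7 F [ 0.3  0.2 -0.5] gap 0.093 j [-1.39  0.35  1.65  0.    1.14 -0.08]
[[-0.     0.965  0.264]
 [ 0.001  0.264 -0.965]
 [-1.     0.    -0.001]]
dp cm (tool) [ -6.13  61.27 -42.63] rotvec [-1.775e+00 -1.000e-03 -1.000e-03]
dp cm (tool) [ -6.13  61.27 -42.63] rotvec [ 1.366e+00 -1.000e-03  1.000e-03]
(np.float64(0.1380211388727433), np.float64(-0.08154854520021113), 0) [0.62363848 0.04243896 0.28      ]
```

>>> carry_out(
  plan=[
    {"dp": [-0.8,0,0],"rotation": [-0.111,0,0],"gripper": 0},
    {"dp": [-0.8,0,0],"rotation": [-0.111,0,0],"gripper": 0},
    {"dp": [-0.8,0,0],"rotation": [-0.111,0,0],"gripper": 0},
    {"dp": [-0.8,0,0],"rotation": [-0.111,0,0],"gripper": 0},
    {"dp": [-0.8,0,0],"rotation": [-0.111,0,0],"gripper": 0},
    {"dp": [-0.8,0,0],"rotation": [-0.111,0,0],"gripper": 0},
    {"dp": [-0.8,0,0],"rotation": [-0.111,0,0],"gripper": 0},
    {"dp": [-0.8,0,0],"rotation": [-0.111,0,0],"gripper": 0},
  ],
  newtons=20,
)

```text
time_s: 0.77
tool_pos: [0.145, -0.5303, 0.2827]
eef_rot: [2.129, 1.57, 1.719]
ft_force: [-0.1, -0.4, 0.0]
finger_gap: 0.0446
```

>>> carry_out(
  plan=[
    {"dp": [0,0,0],"rotation": [-0.111,0,0],"gripper": 0},
    {"dp": [0,0,0],"rotation": [-0.111,0,0],"gripper": 0},
    {"dp": [0,0,0],"rotation": [-0.111,0,0],"gripper": 0},
    {"dp": [0,0,0],"rotation": [-0.111,0,0],"gripper": 0},
    {"dp": [0,0,0],"rotation": [-0.111,0,0],"gripper": 0},
    {"dp": [0,0,0],"rotation": [-0.111,0,0],"gripper": 0},
    {"dp": [0,0,0],"rotation": [-0.111,0,0],"gripper": 0},
    {"dp": [0,0,0],"rotation": [-0.111,0,0],"gripper": 0},
  ],
)

```text
time_s: 1.43
tool_pos: [0.145, -0.5303, 0.2823]
eef_rot: [1.303, 1.57, 1.78]
ft_force: [-0.1, -0.9, 0.2]
finger_gap: 0.0006
```

```bash
python3 - <<'E'
from h import *
st();to(world(0,-.16,.28),down(np.radians(27)))
E
```

```text
t 1.4333 tcp [ 0.145  -0.5303  0.2823] foot mm [-686.5 -453.   282.3] toolx [-0.     0.001 -1.   ] jaw deg 27.4 F [-0.1 -0.9  0.2] gap 0.0006 j [-1.39  0.29  1.57 -0.    1.28 -1.87]
dp cm (tool) [ 0.27 28.87 68.83] rotvec [ 0.006  0.    -0.001]
```

>>> carry_out(
  plan=[
    {"dp": [0,1.2,2.87],"rotation": [0,0,0],"gripper": 0},
    {"dp": [0,1.2,2.87],"rotation": [0,0,0],"gripper": 0},
    {"dp": [0,1.2,2.87],"rotation": [0,0,0],"gripper": 0},
    {"dp": [0,1.2,2.87],"rotation": [0,0,0],"gripper": 0},
    {"dp": [0,1.2,2.87],"rotation": [0,0,0],"gripper": 0},
    {"dp": [0,1.2,2.87],"rotation": [0,0,0],"gripper": 0},
    {"dp": [0,1.2,2.87],"rotation": [0,0,0],"gripper": 0},
    {"dp": [0,1.2,2.87],"rotation": [0,0,0],"gripper": 0},
  ],
)

```text
time_s: 2.1
tool_pos: [0.3065, -0.3392, 0.2825]
eef_rot: [1.607, 1.57, 2.079]
ft_force: [-0.0, -0.1, -0.0]
finger_gap: 0.0004
```

>>> carry_out(
  plan=[
    {"dp": [0,1.2,2.87],"rotation": [0,0,0],"gripper": 0},
    {"dp": [0,1.2,2.87],"rotation": [0,0,0],"gripper": 0},
    {"dp": [0,1.2,2.87],"rotation": [0,0,0],"gripper": 0},
    {"dp": [0,1.2,2.87],"rotation": [0,0,0],"gripper": 0},
    {"dp": [0,1.2,2.87],"rotation": [0,0,0],"gripper": 0},
    {"dp": [0,1.2,2.87],"rotation": [0,0,0],"gripper": 0},
    {"dp": [0,1.2,2.87],"rotation": [0,0,0],"gripper": 0},
    {"dp": [0,1.2,2.87],"rotation": [0,0,0],"gripper": 0},
  ],
)

```text
time_s: 2.77
tool_pos: [0.4674, -0.1492, 0.2825]
eef_rot: [2.182, 1.57, 2.654]
ft_force: [0.5, -0.2, -0.1]
finger_gap: 0.0005
```

>>> carry_out(
  plan=[
    {"dp": [0,1.2,2.87],"rotation": [0,0,0],"gripper": 0},
    {"dp": [0,1.2,2.87],"rotation": [0,0,0],"gripper": 0},
    {"dp": [0,1.2,2.87],"rotation": [0,0,0],"gripper": 0},
    {"dp": [0,1.2,2.87],"rotation": [0,0,0],"gripper": 0},
    {"dp": [0,1.2,2.87],"rotation": [0,0,0],"gripper": 0},
    {"dp": [0,1.2,2.87],"rotation": [0,0,0],"gripper": 0},
    {"dp": [0,1.2,2.87],"rotation": [0,0,0],"gripper": 0},
    {"dp": [0,1.2,2.87],"rotation": [0,0,0],"gripper": 0},
  ],
)

```text
time_s: 3.43
tool_pos: [0.6282, 0.0406, 0.2822]
eef_rot: [2.682, 1.57, -3.129]
ft_force: [0.3, 0.1, -0.1]
finger_gap: 0.0006
```

```bash
python3 - <<'E'
from h import *
st()
c=manip.get_calibration('wrist');p,d=manip.read_camera('wrist');cv2.imwrite('pics/w1.png',p[:,:,::-1]);print(c,manip.sense()['time_s'])
np.savez('w1.npz',p=p,d=d,eye=c['eye'],rot=c['rotation'],f=200/np.tan(np.radians(c['fovy']/2)),c=[c['cx'],c['cy']])
to(world(0,-.16,.28),down(np.radians(27)))
E
```

```text
t 3.4333 tcp [0.6282 0.0406 0.2822] foot mm [   3.2 -163.7  282.2] toolx [-0.001 -0.    -1.   ] jaw deg 27.0 F [ 0.3  0.1 -0.1] gap 0.0006 j [-0.01  0.45  1.35 -0.    1.34 -0.48]
{'fovy': 65.70646984690485, 'cx': 322.9877373329256, 'cy': 196.59477331013267, 'eye': array([0.5882492 , 0.11671819, 0.44810183]), 'rotation': array([2.83437012e+00, 1.51842419e-03, 4.72733542e-01])} 3.4833
dp cm (tool) [ 0.17  0.15 -0.68] rotvec [ 0.003  0.001 -0.001]
```

View pics/w1.png

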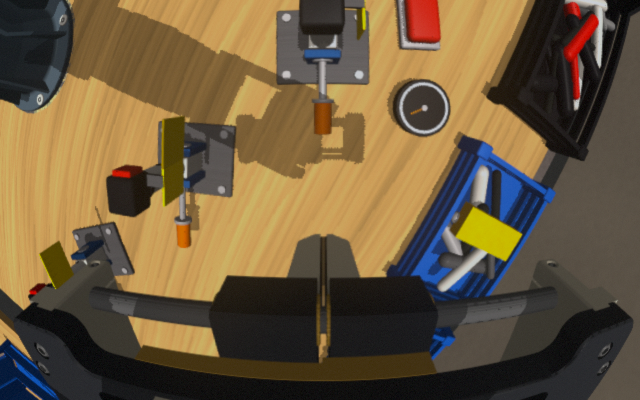

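```bash
cat >> h.py <<'E'
def wcloud(fn):
    z=np.load(fn);d=z['d'];v,u=np.mgrid[0:400,0:640];x=(u-z['c'][0])/z['f'];y=(v-z['c'][1])/z['f'];th=np.hypot(x,y)+1e-9
    t=np.tan(th)/th*d
    X=np.stack([x*t,y*t,d],-1)
    return z['p'],X@R.from_euler('xyz',z['rot']).as_matrix().T+z['eye']
E
python3 - <<'E'
from h import *
p,P=wcloud('w1.npz');hsv=cv2.cvtColor(p,cv2.COLOR_RGB2HSV).astype(int);H,S,V=[hsv[...,i] for i in range(3)]
roi=np.zeros(H.shape,bool);roi[:140,270:375]=1
m=roi&(P[...,2]<.016)&(P[...,2]>.004)&(S<90)&(V<150);q=P[m];print('plate',q.mean(0),cv2.minAreaRect((q[:,:2]*1000).astype(np.float32)))
m=roi&(H>5)&(H<18)&(S>150)&(P[...,2]>.025)&(P[...,2]<.08);q=P[m];print('pin',len(q),q.min(0),q.max(0),cv2.minAreaRect((q[:,:2]*1000).astype(np.float32)))
F=np.array([foot(a) for a in q]);print('foot frame pin',np.percentile(F,[1,50,99],0).round(4))
m=roi&(P[...,2]>.19)&(P[...,2]<.22);q=P[m];print('head',len(q),cv2.minAreaRect((q[:,:2]*1000).astype(np.float32)))
F=np.array([foot(a) for a in q]);print(np.percentile(F,[1,50,99],0).round(4))
m=roi&(H>100)&(H<125)&(S>150)&(P[...,2]>.02)&(P[...,2]<.09);F=np.array([foot(a) for a in P[m]]);print('fork',np.percentile(F,[1,50,99],0).round(4))
E
```

```text
plate [0.55305134 0.17804259 0.00975562] ((550.5455932617188, 187.81832885742188), (127.87104797363281, 108.57962036132812), 27.1871395111084)
pin 555 [0.57849263 0.07612024 0.0491195 ] [0.61420509 0.11869749 0.06217692] ((596.9334716796875, 97.06294250488281), (21.795379638671875, 39.02973175048828), 27.049509048461914)
foot frame pin [[-0.0098 -0.1176  0.0496]
 [ 0.0004 -0.0986  0.0588]
 [ 0.0119 -0.0797  0.0618]]
head 1361 ((553.8085327148438, 180.4564208984375), (35.820011138916016, 24.3095760345459), 27.106000900268555)
[[-0.0171 -0.0172  0.1907]
 [ 0.0009 -0.007   0.2033]
 [ 0.0182  0.0055  0.2053]]
fork [[-0.0198 -0.0233  0.069 ]
 [ 0.0004 -0.0185  0.0715]
 [ 0.0205 -0.0144  0.0735]]
```

>>> carry_out(
  plan=[
    {"dp": [2.5,0,-0.07],"rotation": [0,0,0],"gripper": 0},
    {"dp": [3.5,0,-0.1],"rotation": [0,0,0],"gripper": 0},
    {"dp": [3.5,0,-0.1],"rotation": [0,0,0],"gripper": 0},
    {"dp": [3.5,0,0],"rotation": [0,0,0],"gripper": 0},
    {"dp": [3.5,0,0],"rotation": [0,0,0],"gripper": 0},
    {"dp": [3.5,0,0],"rotation": [0,0,0],"gripper": 0},
    {"dp": [3.0,0,0],"rotation": [0,0,0],"gripper": 0},
    {"dp": [1.2,0,0],"rotation": [0,0,0],"gripper": 0},
  ],
)

```text
time_s: 4.15
tool_pos: [0.6227, 0.0379, 0.0362]
eef_rot: [2.659, 1.565, 3.131]
ft_force: [0.2, 0.2, -0.3]
finger_gap: 0.0002
```

```bash
sed -i 's/^YAW=.*/YAW=np.radians(27.1);AX=np.array([.550,.188])/' h.py; python3 - <<'E'
from h import *
st()
E
```

```text
t 4.15 tcp [0.6227 0.0379 0.0362] foot mm [  -3.7 -166.7   36.2] toolx [-0.006  0.    -1.   ] jaw deg 27.0 F [ 0.2  0.2 -0.3] gap 0.0002 j [-0.01  0.71  1.57 -0.    0.87 -0.49]
```

>>> carry_out(
  plan=[
    {"dp": [0,0,0],"rotation": [0,0,0],"gripper": 0},
    {"dp": [0,1.0,0],"rotation": [0,0,0],"gripper": 0},
    {"dp": [0,0.7,0],"rotation": [0,0,0],"gripper": 0},
    {"dp": [0,0.7,0],"rotation": [0,0,0],"gripper": 0},
  ],
)

```text
time_s: 4.48
tool_pos: [0.6149, 0.0603, 0.0427]
eef_rot: [-0.424, 1.568, 0.049]
ft_force: [-0.8, -0.4, -0.0]
finger_gap: 0.0005
```

```bash
python3 - <<'E'
from h import *
st()
E
```

```text
t 4.4833 tcp [0.6149 0.0603 0.0427] foot mm [  -0.4 -143.3   42.7] toolx [ 0.003  0.    -1.   ] jaw deg 27.1 F [-0.8 -0.4 -0. ] gap 0.0005 j [ 0.02  0.69  1.59  0.    0.86 -0.45]
```

>>> carry_out(
  plan=[
    {"dp": [0.3,0.7,0],"rotation": [0,0,0],"gripper": 0},
    {"dp": [0.2,0.7,0],"rotation": [0,0,0],"gripper": 0},
    {"dp": [0,0.7,0],"rotation": [0,0,0],"gripper": 0},
    {"dp": [0,0.7,0],"rotation": [0,0,0],"gripper": 0},
    {"dp": [0,0.7,0],"rotation": [0,0,0],"gripper": 0},
    {"dp": [0,0.7,0],"rotation": [0,0,0],"gripper": 0},
    {"dp": [0,0.7,0],"rotation": [0,0,0],"gripper": 0},
  ],
)

```text
time_s: 5.07
tool_pos: [0.592, 0.1035, 0.0359]
eef_rot: [-0.479, 1.57, -0.007]
ft_force: [2.2, -3.5, 2.9]
finger_gap: 0.0003
```

```bash
python3 - <<'E'
from h import *
st()
E
```

```text
t 5.0667 tcp [0.592  0.1035 0.0359] foot mm [ -1.1 -94.3  35.9] toolx [ 0.001 -0.    -1.   ] jaw deg 27.0 F [ 2.2 -3.5  2.9] gap 0.0003 j [ 0.1   0.67  1.64 -0.    0.83 -0.38]
```

Pushing (about 4 N along the pin). Continue in small steps to the stop.

>>> carry_out(
  plan=[
    {"dp": [0,0.5,0],"rotation": [0,0,0],"gripper": 0},
    {"dp": [0,0.4,0],"rotation": [0,0,0],"gripper": 0},
    {"dp": [0,0.3,0],"rotation": [0,0,0],"gripper": 0},
    {"dp": [0,0,0],"rotation": [0,0,0],"gripper": 0},
  ],
)

```text
time_s: 5.4
tool_pos: [0.5873, 0.1125, 0.0358]
eef_rot: [-1.336, 1.568, -0.863]
ft_force: [6.6, -12.2, 1.1]
finger_gap: 0.0004
```

```bash
python3 - <<'E'
from h import *
st();print(manip.sense()['ft_force'][:2]@EY)
E
```

```text
t 5.4 tcp [0.5873 0.1125 0.0358] foot mm [ -1.2 -84.2  35.8] toolx [ 0.002 -0.002 -1.   ] jaw deg 27.1 F [  6.6 -12.2   1.1] gap 0.0004 j [ 0.11  0.67  1.65 -0.    0.82 -0.36]
-13.895836705487122
```

>>> carry_out(
  plan=[
    {"dp": [0,0.2,0],"rotation": [0,0,0],"gripper": 0},
    {"dp": [0,0,0],"rotation": [0,0,0],"gripper": 0},
    {"dp": [0,0,0],"rotation": [0,0,0],"gripper": 0},
  ],
)

```text
time_s: 5.65
tool_pos: [0.5872, 0.1126, 0.036]
eef_rot: [-1.302, 1.566, -0.83]
ft_force: [9.6, -22.0, 0.3]
finger_gap: 0.0007
```

```bash
python3 - <<'E'
from h import *
st();print(manip.sense()['ft_force'][:2]@EY)
for n in("scene","wrist"):
    c=manip.get_calibration(n);p,d=manip.read_camera(n)
    if n=="wrist": np.savez('w2.npz',p=p,d=d,eye=c['eye'],rot=c['rotation'],f=200/np.tan(np.radians(c['fovy']/2)),c=[c['cx'],c['cy']]);cv2.imwrite('pics/w2.png',p[:,:,::-1])
    else: cv2.imwrite('pics/s2.png',cv2.resize(p[120:230,290:410,::-1],None,fx=5,fy=5,interpolation=cv2.INTER_CUBIC))
E
```

```text
t 5.65 tcp [0.5872 0.1126 0.036 ] foot mm [ -1.2 -84.   36. ] toolx [ 0.003 -0.004 -1.   ] jaw deg 27.1 F [  9.6 -22.    0.3] gap 0.0007 j [ 0.11  0.67  1.65 -0.01  0.82 -0.36]
-23.92321828182536
```

View pics/s2.png

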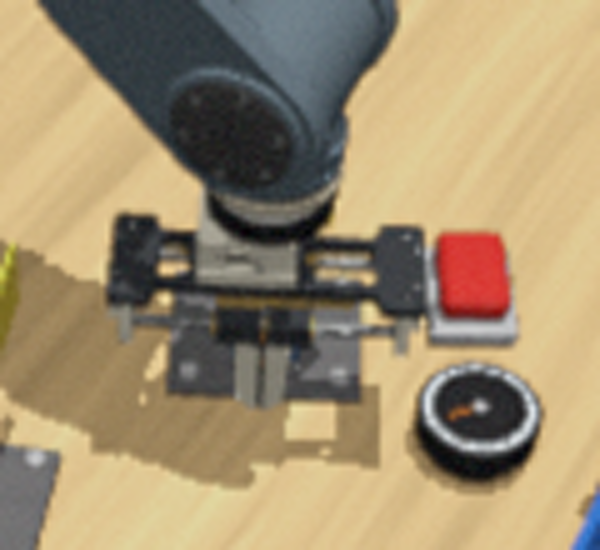

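View pics/w2.png

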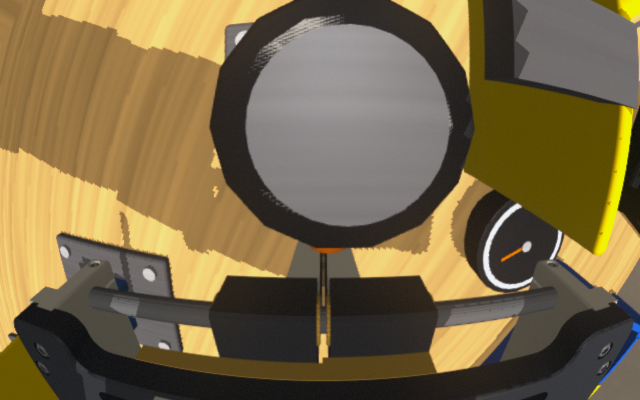

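>>> carry_out(
  plan=[
    {"dp": [0,-2.0,0],"rotation": [0,0,0],"gripper": 0},
    {"dp": [0,-3.0,0],"rotation": [0,0,0],"gripper": 0},
    {"dp": [-3.3,-3,0],"rotation": [0,0,0],"gripper": 0},
    {"dp": [-3.5,0,0],"rotation": [0,0,0],"gripper": 0},
    {"dp": [-3.5,0,0],"rotation": [0,0,0],"gripper": 0},
    {"dp": [-3.5,0,0],"rotation": [0,0,0],"gripper": 0},
    {"dp": [-3.5,0,0],"rotation": [0,0,0],"gripper": 0},
    {"dp": [-3.5,0,0],"rotation": [0,0,0],"gripper": 0},
  ],
)

```text
time_s: 6.42
tool_pos: [0.62, 0.0464, 0.2425]
eef_rot: [2.386, 1.568, 2.858]
ft_force: [-0.1, -0.6, 0.3]
finger_gap: 0.0005
```

>>> carry_out(
  plan=[
    {"dp": [-3.0,0,0],"rotation": [0,0,0],"gripper": 100},
    {"dp": [0,0,0],"rotation": [0,0,0],"gripper": 100},
    {"dp": [0,0,0],"rotation": [0,0,0],"gripper": 100},
  ],
)

```text
time_s: 6.67
tool_pos: [0.621, 0.0464, 0.2723]
eef_rot: [-0.013, 1.57, 0.459]
ft_force: [-0.6, -0.0, -1.0]
finger_gap: 0.0156
```

```bash
cat > look.py <<'E'
from h import *
import sys
fn=sys.argv[1]
st();c=manip.get_calibration('wrist');p,d=manip.read_camera('wrist')
np.savez(fn+'.npz',p=p,d=d,eye=c['eye'],rot=c['rotation'],f=200/np.tan(np.radians(c['fovy']/2)),c=[c['cx'],c['cy']]);cv2.imwrite(f'pics/{fn}.png',p[:,:,::-1])
p,P=wcloud(fn+'.npz');hsv=cv2.cvtColor(p,cv2.COLOR_RGB2HSV).astype(int);H,S,V=[hsv[...,i] for i in range(3)]
D=P[...,:2]-AX;F=np.stack([D@EX,D@EY,P[...,2]],-1)
near=(np.abs(F[...,0])<.1)&(np.abs(F[...,1])<.15)
for k,m in {'plate':(F[...,2]<.016)&(F[...,2]>.004)&(S<90)&(V<150),'pin':(H>5)&(H<18)&(S>150)&(F[...,2]>.025)&(F[...,2]<.08),'fork':(H>100)&(H<125)&(S>150)&(F[...,2]>.02)&(F[...,2]<.09),'head':(V<70)&(F[...,2]>.196)&(F[...,2]<.21)&(np.hypot(F[...,0],F[...,1])<.045)}.items():
    m=m&near;m[200:]=0
    if m.sum()>10:
        q=F[m];print(k,m.sum(),np.percentile(q,[1,50,99],0).round(4).tolist(),cv2.minAreaRect((q[:,:2]*1000).astype(np.float32)))
E
python3 look.py w3
```

```text
t 6.6667 tcp [0.621  0.0464 0.2723] foot mm [  -1.3 -158.4  272.3] toolx [ 0.001  0.001 -1.   ] jaw deg 27.1 F [-0.6 -0.  -1. ] gap 0.0156 j [-0.    0.44  1.39  0.    1.31 -0.47]
plate 4007 [[-0.0637, -0.0536, 0.0075], [-0.0241, -0.0116, 0.0098], [0.0631, 0.0511, 0.0139]] ((-0.11281204223632812, -0.33824920654296875), (128.06829833984375, 108.09961700439453), 0.0603768527507782)
pin 488 [[-0.0109, -0.0732, 0.0508], [-0.0012, -0.0559, 0.0587], [0.0099, -0.0349, 0.0614]] ((-0.5765523910522461, -53.82561111450195), (20.8731689453125, 38.72257995605469), 0.1083967462182045)
fork 257 [[-0.0197, -0.0266, 0.0699], [-0.0, -0.022, 0.0717], [0.0207, -0.0181, 0.0736]] ((-0.011377334594726562, -22.39975357055664), (41.739784240722656, 8.688604354858398), 0.1451224535703659)
head 1663 [[-0.0174, -0.02, 0.1971], [-0.0001, -0.0071, 0.2034], [0.0172, 0.0074, 0.2054]] ((-0.06339073181152344, -6.190999984741211), (28.998794555664062, 36.231719970703125), 89.74339294433594)
```

View pics/w3.png

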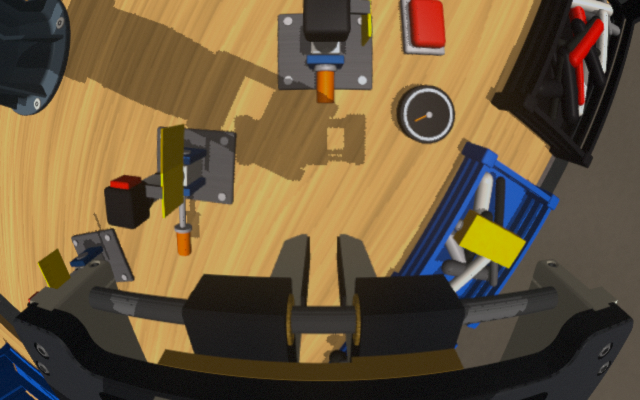

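>>> carry_out(
  plan=[
    {"dp": [0,0,0],"rotation": [0.12,0,0],"gripper": 100},
    {"dp": [0,0,0],"rotation": [0.12,0,0],"gripper": 100},
    {"dp": [0,0,0],"rotation": [0.12,0,0],"gripper": 100},
    {"dp": [0,0,0],"rotation": [0.12,0,0],"gripper": 100},
    {"dp": [0,0,0],"rotation": [0.12,0,0],"gripper": 100},
    {"dp": [0,0,0],"rotation": [0.12,0,0],"gripper": 100},
    {"dp": [0,0,0],"rotation": [0.12,0,0],"gripper": 100},
    {"dp": [0,0,0],"rotation": [0.12,0,0],"gripper": 100},
  ],
)

```text
time_s: 7.38
tool_pos: [0.6201, 0.0462, 0.269]
eef_rot: [-2.717, 1.566, 3.073]
ft_force: [-0.2, 0.5, 0.8]
finger_gap: 0.0734
```

>>> carry_out(
  plan=[
    {"dp": [0,0,0],"rotation": [0.12,0,0],"gripper": 100},
    {"dp": [0,0,0],"rotation": [0.12,0,0],"gripper": 100},
    {"dp": [0,0,0],"rotation": [0.12,0,0],"gripper": 100},
    {"dp": [0,0,0],"rotation": [0.12,0,0],"gripper": 100},
    {"dp": [0,0,0],"rotation": [0.12,0,0],"gripper": 100},
    {"dp": [0,0,0],"rotation": [0,0,0],"gripper": 100},
  ],
)

```text
time_s: 7.88
tool_pos: [0.6202, 0.0461, 0.2692]
eef_rot: [-2.114, 1.567, 3.076]
ft_force: [-0.5, -0.0, 0.1]
finger_gap: 0.093
```

```bash
python3 - <<'E'
from h import *
st();to(world(0,.002,.27),down(YAW-np.pi/2))
E
```

```text
t 7.8833 tcp [0.6202 0.0461 0.2692] foot mm [  -2.2 -158.3  269.2] toolx [-0.004  0.    -1.   ] jaw deg -62.7 F [-0.5 -0.   0.1] gap 0.093 j [-0.    0.44  1.39  0.    1.31  1.09]
dp cm (tool) [ -0.05   0.28 -16.03] rotvec [ 0.004 -0.002  0.003]
```

>>> carry_out(
  plan=[
    {"dp": [0,0.1,-2.5],"rotation": [0,0,0],"gripper": 100},
    {"dp": [0,0.1,-2.9],"rotation": [0,0,0],"gripper": 100},
    {"dp": [0,0,-2.9],"rotation": [0,0,0],"gripper": 100},
    {"dp": [0,0,-2.9],"rotation": [0,0,0],"gripper": 100},
    {"dp": [0,0,-2.7],"rotation": [0,0,0],"gripper": 100},
    {"dp": [0,0,-2.0],"rotation": [0,0,0],"gripper": 100},
    {"dp": [0,0,0],"rotation": [0,0,0],"gripper": 100},
    {"dp": [0,0,0],"rotation": [0,0,0],"gripper": 100},
  ],
)

```text
time_s: 8.55
tool_pos: [0.5484, 0.1881, 0.2704]
eef_rot: [-1.788, 1.569, -2.871]
ft_force: [-0.6, -0.5, 0.5]
finger_gap: 0.0928
```

```bash
python3 - <<'E'
from h import *
st();to(world(0,.001,.167),down(YAW-np.pi/2))
E
python3 look.py w4
```

```text
t 8.55 tcp [0.5484 0.1881 0.2704] foot mm [ -1.4   0.8 270.4] toolx [-0.002 -0.001 -1.   ] jaw deg -62.1 F [-0.6 -0.5  0.5] gap 0.0928 j [ 0.25  0.36  1.51 -0.    1.28  1.33]
dp cm (tool) [ 1.034e+01  1.600e-01 -1.000e-02] rotvec [ 0.015 -0.     0.002]
t 8.55 tcp [0.5484 0.1881 0.2704] foot mm [ -1.4   0.8 270.4] toolx [-0.002 -0.001 -1.   ] jaw deg -62.1 F [-0.6 -0.5  0.5] gap 0.0928 j [ 0.25  0.36  1.51 -0.    1.28  1.33]
plate 3261 [[-0.0541, -0.0533, 0.0077], [0.0341, 0.0003, 0.0099], [0.0639, 0.0532, 0.0145]] ((3.0489044189453125, -0.12708282470703125), (122.60469055175781, 108.13785552978516), 0.13007661700248718)
pin 962 [[-0.0136, -0.0733, 0.0261], [0.0055, -0.0356, 0.0502], [0.0457, 0.1498, 0.0616]] ((42.07462692260742, 39.242156982421875), (107.19542694091797, 225.00804138183594), 1.9159075021743774)
fork 82 [[-0.005, -0.0254, 0.0704], [0.0105, -0.0206, 0.0719], [0.0209, -0.0169, 0.0735]] ((7.855227947235107, -21.24306297302246), (25.989700317382812, 8.542217254638672), 1.6080195903778076)
head 875 [[0.0059, -0.0201, 0.1966], [0.013, -0.0001, 0.2033], [0.0186, 0.0189, 0.2051]] ((12.008401870727539, -0.3195533752441406), (13.73623275756836, 40.08282470703125), 0.8231673240661621)
```

View pics/w4.png

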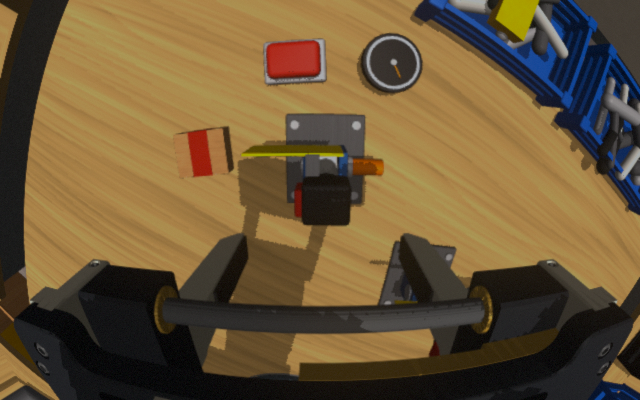

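>>> carry_out(
  plan=[
    {"dp": [2.0,0.16,0],"rotation": [0.015,0,0],"gripper": 100},
    {"dp": [2.5,0,0],"rotation": [0,0,0],"gripper": 100},
    {"dp": [2.5,0,0],"rotation": [0,0,0],"gripper": 100},
    {"dp": [2.0,0,0],"rotation": [0,0,0],"gripper": 100},
    {"dp": [1.2,0,0],"rotation": [0,0,0],"gripper": 100},
    {"dp": [0,0,0],"rotation": [0,0,0],"gripper": 100},
    {"dp": [0,0,0],"rotation": [0,0,0],"gripper": 100},
  ],
)

```text
time_s: 9.18
tool_pos: [0.5508, 0.1878, 0.1695]
eef_rot: [-1.65, 1.57, -2.753]
ft_force: [-0.3, 0.5, 0.3]
finger_gap: 0.093
```

```bash
python3 - <<'E'
from h import *
st()
E
```

```text
t 9.1833 tcp [0.5508 0.1878 0.1695] foot mm [  0.7  -0.5 169.5] toolx [-0.001 -0.    -1.   ] jaw deg -63.2 F [-0.3  0.5  0.3] gap 0.093 j [ 0.25  0.46  1.62 -0.    1.07  1.35]
```

>>> carry_out(
  plan=[
    {"dp": [0.2,0,-0.1],"rotation": [0,0,0],"gripper": 0},
    {"dp": [0,0,0],"rotation": [0,0,0],"gripper": 0},
    {"dp": [0,0,0],"rotation": [0,0,0],"gripper": 0},
    {"dp": [0,0,0],"rotation": [0,0,0],"gripper": 0},
    {"dp": [0,0,0],"rotation": [0,0,0],"gripper": 0},
    {"dp": [0,0,0],"rotation": [0,0,0],"gripper": 0},
    {"dp": [0,0,0],"rotation": [0,0,0],"gripper": 0},
    {"dp": [0,0,0],"rotation": [0,0,0],"gripper": 0},
  ],
  newtons=40,
)

```text
time_s: 9.85
tool_pos: [0.55, 0.1894, 0.1676]
eef_rot: [1.81, 1.571, 0.707]
ft_force: [2.2, -6.2, 2.3]
finger_gap: 0.0441
```

```bash
python3 - <<'E'
from h import *
st()
E
```

```text
t 9.85 tcp [0.55   0.1894 0.1676] foot mm [  0.7   1.2 167.6] toolx [ 0.  0. -1.] jaw deg -63.2 F [ 2.2 -6.2  2.3] gap 0.0441 j [0.25 0.46 1.62 0.   1.06 1.35]
```

>>> carry_out(
  plan=[
    {"dp": [0,0,0],"rotation": [0,0,0],"gripper": 0},
    {"dp": [0,0,0],"rotation": [0,0,0],"gripper": 0},
    {"dp": [0,0,0],"rotation": [0,0,0],"gripper": 0},
    {"dp": [0,0,0],"rotation": [0,0,0],"gripper": 0},
  ],
)

```text
time_s: 10.18
tool_pos: [0.5509, 0.1877, 0.1676]
eef_rot: [0.11, 1.568, -0.993]
ft_force: [5.5, -11.7, -0.2]
finger_gap: 0.0398
```

```bash
python3 - <<'E'
from h import *
st();print(manip.sense()['ft_force'][:2]@EY)
E
```

```text
t 10.1833 tcp [0.5509 0.1877 0.1676] foot mm [  0.7  -0.7 167.6] toolx [ 0.002 -0.002 -1.   ] jaw deg -63.2 F [  5.5 -11.7  -0.2] gap 0.0398 j [ 0.25  0.46  1.62 -0.    1.06  1.35]
-12.904361971961997
```

>>> carry_out(
  plan=[
    {"dp": [0,0,0.15],"rotation": [0,0,0],"gripper": 0},
    {"dp": [0,0,0],"rotation": [0,0,0],"gripper": 0},
    {"dp": [-0.3,0,0],"rotation": [0,0,0],"gripper": 0},
    {"dp": [-0.5,0,0],"rotation": [0,0,0],"gripper": 0},
    {"dp": [-0.5,0,0],"rotation": [0,0,0],"gripper": 0},
    {"dp": [-0.5,0,0],"rotation": [0,0,0],"gripper": 0},
    {"dp": [0,0,0],"rotation": [0,0,0],"gripper": 0},
  ],
)

```text
time_s: 10.77
tool_pos: [0.5509, 0.1874, 0.1853]
eef_rot: [-0.309, 1.57, -1.412]
ft_force: [4.3, -5.1, -7.5]
finger_gap: 0.04
```

```bash
python3 - <<'E'
from h import *
st();print(manip.sense()['ft_force'][:2]@EY)
E
```

```text
t 10.7667 tcp [0.5509 0.1874 0.1853] foot mm [  0.5  -0.9 185.3] toolx [ 0.    -0.001 -1.   ] jaw deg -63.2 F [ 4.3 -5.1 -7.5] gap 0.04 j [ 0.25  0.44  1.6  -0.    1.1   1.35]
-6.497143362798557
```

>>> carry_out(
  plan=[
    {"dp": [-0.8,0,0.05],"rotation": [0,0,0],"gripper": 0},
    {"dp": [-0.8,0,0],"rotation": [0,0,0],"gripper": 0},
    {"dp": [-0.8,0,0],"rotation": [0,0,0],"gripper": 0},
    {"dp": [-0.8,0,0],"rotation": [0,0,0],"gripper": 0},
    {"dp": [-0.8,0,0],"rotation": [0,0,0],"gripper": 0},
    {"dp": [-0.8,0,0],"rotation": [0,0,0],"gripper": 0},
    {"dp": [-0.7,0,0],"rotation": [0,0,0],"gripper": 0},
    {"dp": [0,0,0],"rotation": [0,0,0],"gripper": 0},
  ],
)

```text
time_s: 11.43
tool_pos: [0.5509, 0.1874, 0.2403]
eef_rot: [-0.93, 1.57, -2.032]
ft_force: [4.1, -3.7, -10.3]
finger_gap: 0.0397
```

```bash
python3 - <<'E'
from h import *
st();print(manip.sense()['ft_force'][:2]@EY)
E
```

```text
t 11.4333 tcp [0.5509 0.1874 0.2403] foot mm [  0.5  -0.9 240.3] toolx [-0.    -0.001 -1.   ] jaw deg -63.2 F [  4.1  -3.7 -10.3] gap 0.0397 j [ 0.25  0.39  1.54 -0.    1.21  1.35]
-5.148252972230294
```

>>> carry_out(
  plan=[
    {"dp": [-0.3,0,0],"rotation": [0,0,0],"gripper": 0},
    {"dp": [-0.3,0,0],"rotation": [0,0,0],"gripper": 0},
    {"dp": [-0.2,0,0],"rotation": [0,0,0],"gripper": 0},
    {"dp": [0,0,0],"rotation": [0,0,0],"gripper": 0},
    {"dp": [0,0,0],"rotation": [0,0,0],"gripper": 0},
  ],
)

```text
time_s: 11.85
tool_pos: [0.5508, 0.1874, 0.2473]
eef_rot: [-1.295, 1.57, -2.397]
ft_force: [5.2, -2.4, -10.1]
finger_gap: 0.0398
```

```bash
python3 - <<'E'
from h import *
st();print(manip.sense()['ft_force'][:2]@EY)
c=manip.get_calibration('wrist');p,d=manip.read_camera('wrist');cv2.imwrite('pics/w5.png',p[:,:,::-1])
p,d=manip.read_camera('scene');P=cloud(d,manip.get_calibration('scene'));cv2.imwrite('pics/s5.png',cv2.resize(p[80:230,290:410,::-1],None,fx=4,fy=4,interpolation=cv2.INTER_CUBIC))
hsv=cv2.cvtColor(p,cv2.COLOR_RGB2HSV).astype(int);H,S,V=[hsv[...,i] for i in range(3)]
D=P[...,:2]-AX;F=np.stack([D@EX,D@EY,P[...,2]],-1);F=F[(H>20)&(H<35)&(S>170)&(F[...,2]>.08)&(abs(F[...,0])<.06)&(abs(F[...,1])<.1)]
print('card',len(F),np.percentile(F,[2,50,98],0) if len(F) else '')
st()
E
```

```text
t 11.85 tcp [0.5508 0.1874 0.2473] foot mm [  0.5  -1.  247.3] toolx [-0.001 -0.001 -1.   ] jaw deg -63.2 F [  5.2  -2.4 -10.1] gap 0.0398 j [ 0.25  0.38  1.53 -0.    1.23  1.35]
-4.526364504841453
card 1 [[-0.01033872 -0.01158234  0.38125597]
 [-0.01033872 -0.01158234  0.38125597]
 [-0.01033872 -0.01158234  0.38125597]]
t 11.95 tcp [0.5509 0.1874 0.2473] foot mm [  0.5  -1.  247.3] toolx [-0.001 -0.001 -1.   ] jaw deg -63.2 F [ 4.2 -2.9 -9.5] gap 0.0398 j [ 0.25  0.38  1.53 -0.    1.23  1.35]
```

View pics/w5.png

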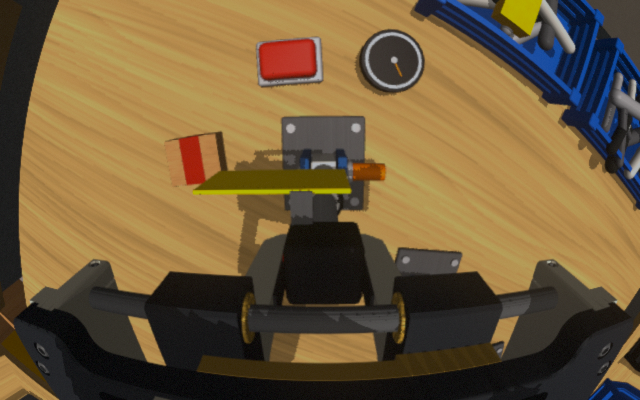

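View pics/s5.png

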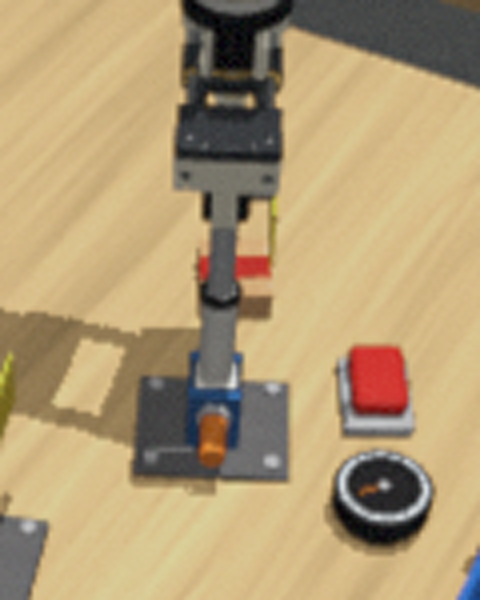

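>>> carry_out(
  plan=[
    {"dp": [-0.15,0,0],"rotation": [0,0,0],"gripper": 0},
    {"dp": [-0.1,0,0],"rotation": [0,0,0],"gripper": 0},
    {"dp": [0,0,0],"rotation": [0,0,0],"gripper": 0},
    {"dp": [0,0,0],"rotation": [0,0,0],"gripper": 0},
  ],
)

```text
time_s: 12.28
tool_pos: [0.5508, 0.1873, 0.2493]
eef_rot: [-1.463, 1.569, -2.566]
ft_force: [6.3, -2.6, -13.0]
finger_gap: 0.0395
```

```bash
python3 look.py w6
```

```text
t 12.2833 tcp [0.5508 0.1873 0.2493] foot mm [  0.4  -1.  249.3] toolx [-0.001 -0.001 -1.   ] jaw deg -63.2 F [  6.3  -2.6 -13. ] gap 0.0395 j [ 0.25  0.38  1.53 -0.    1.23  1.35]
plate 3529 [[-0.047, -0.0531, 0.0074], [0.0342, -0.0027, 0.0098], [0.0642, 0.0528, 0.0139]] ((7.968029022216797, 0.09058761596679688), (108.22918701171875, 113.8288345336914), 89.68949127197266)
pin 933 [[-0.0084, -0.0726, 0.0258], [0.0066, -0.0393, 0.0557], [0.0468, 0.1497, 0.0618]] ((43.0768928527832, 39.31244659423828), (108.38642120361328, 223.1294403076172), 1.4426839351654053)
fork 113 [[0.0101, -0.0249, 0.0701], [0.0157, -0.0191, 0.0716], [0.0213, 0.0213, 0.0732]] ((15.687908172607422, -1.6391716003417969), (10.340665817260742, 46.598899841308594), 1.405015468597412)
```

```bash
python3 - <<'E'
from h import *
p,P=wcloud('w6.npz')
for n,(r0,r1,c0,c1) in {'headtop':(250,298,296,356)}.items():
    q=P[r0:r1,c0:c1].reshape(-1,3);print(n,np.percentile(q,[5,50,95],0).round(4))
for v in range(225,300,6): print(v,P[v,325].round(4),p[v,325])
hsv=cv2.cvtColor(p,cv2.COLOR_RGB2HSV).astype(int)
m=(hsv[...,0]>24)&(hsv[...,0]<34)&(hsv[...,1]>170);m[:160]=0;m[220:]=0
q=P[m];print('card',len(q),np.percentile(q[:,2],[1,50,99]))
E
```

```text
headtop [[0.5397 0.1746 0.2844]
 [0.5536 0.1887 0.2854]
 [0.5666 0.2023 0.2864]]
225 [0.5669 0.1956 0.2598] [21 17 12]
231 [0.5669 0.1956 0.2678] [20 18  8]
237 [0.567  0.1957 0.2755] [16 13  9]
243 [0.5666 0.1956 0.2814] [19 14 10]
249 [0.5651 0.1948 0.2844] [22 18 15]
255 [0.5626 0.1936 0.2853] [17 14 12]
261 [0.5595 0.192  0.2849] [19 16 15]
267 [0.5567 0.1906 0.2854] [16 17 17]
273 [0.5538 0.1891 0.2855] [20 15 12]
279 [0.5508 0.1876 0.2859] [20 16 15]
285 [0.5469 0.1855 0.2847] [19 18 13]
291 [0.5439 0.184  0.2852] [15 13  8]
297 [0.5407 0.1824 0.2855] [19 17 13]
card 1774 [0.16588467 0.2532858  0.25749533]
```

>>> carry_out(
  plan=[
    {"dp": [-0.1,0,0],"rotation": [0,0,0],"gripper": 0},
    {"dp": [0,0,0],"rotation": [0,0,0],"gripper": 0},
    {"dp": [0,0,0],"rotation": [0,0,0],"gripper": 0},
  ],
)

```text
time_s: 12.58
tool_pos: [0.5507, 0.1873, 0.2494]
eef_rot: [-1.62, 1.569, -2.722]
ft_force: [7.6, -1.8, -19.5]
finger_gap: 0.0397
```

>>> carry_out(
  plan=[
    {"dp": [0.06,0,0],"rotation": [0,0,0],"gripper": 0},
    {"dp": [0,0,0],"rotation": [0,0,0],"gripper": 0},
    {"dp": [0,0,0],"rotation": [0,0,0],"gripper": 0},
    {"dp": [0,0,0],"rotation": [0,0,0],"gripper": 0},
    {"dp": [0,0,0],"rotation": [0,0,0],"gripper": 0},
    {"dp": [0,0,0],"rotation": [0,0,0],"gripper": 0},
  ],
)

```text
time_s: 13.08
tool_pos: [0.5507, 0.1873, 0.2494]
eef_rot: [-1.581, 1.569, -2.684]
ft_force: [6.5, -1.5, -15.6]
finger_gap: 0.0397
```

```bash
python3 - <<'E'
from h import *
st();print(manip.close_job())
st()
E
```

```text
t 13.0833 tcp [0.5507 0.1873 0.2494] foot mm [  0.3  -0.9 249.4] toolx [-0.002 -0.001 -1.   ] jaw deg -63.2 F [  6.5  -1.5 -15.6] gap 0.0397 j [ 0.25  0.38  1.53 -0.    1.23  1.35]
the job is handed in; nothing more can be done
None
the job is handed in; nothing more can be done
```

I pushed the pin home, squeezed the button and lifted the mast to its top stop. I handed the job in at about 13 s, still holding the mast there with 40 N of grip. No verdict was reported.

- **Pin:** the push rose to about 24 N with no further movement. The wrist camera then put the head's end about 73 mm from the mast's axis; home is 74 mm.
- **Button:** the final finger gap was 39.7 mm. About 41 mm is expected with the button fully in, so it reads about 1 mm low, but the button is in.
- **Mast:** the head's top was at about 285 mm, up from 203.5 mm. That is about 82 mm: the 80 mm of travel plus the sleeve's roughly 2 mm of play. The load rose to 19.5 N without movement at the stop, and I eased it to about 15.6 N before handing in.
- **Bystanders:** in the last pictures I looked at, the gauge, tail lamp and carton looked undisturbed. I did not measure their final positions.

One check failed: measuring the yellow card's height in the scene camera gave no usable reading, because it was mostly hidden from that camera. I used the wrist camera's reading of the head instead.

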